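# Line up the laundry containers by height

### The job

Line up the four white, grey-topped laundry containers on the ledge by height, one in the middle of each drip coaster: the tallest next to the lint bin, stepping down to the shortest beside the coin dish. Stand them upright and set them down, do not drop them, and leave the amber spray bottle where it stands.

Things in the scene. Friction and masses are not known exactly. Their poses are not given: they have to be found in the camera images.
- bottle: The tallest: a bottle, 152 mm tall; body 54 mm in diameter up to 126 mm, then a sloping shoulder and a 32 mm screw cap. About 280 g. White plastic, grey top, loose, upright on the counter at the start; round and straight-sided, any grasp yaw will do. Origin at the centre of its underside, z up. Grip the body about 112 mm above the underside.
- flask: The second tallest: a flask, 124 mm tall; body 50 mm in diameter up to 102 mm, then a 40 mm flip cap. About 220 g. White plastic, grey top, loose, upright on the counter at the start; round and straight-sided, any grasp yaw will do. Origin at the centre of its underside, z up. Grip the body about 84 mm above the underside.
- canister: The third: a canister with a full-width flat lid, 96 mm tall, 56 mm in diameter all the way up. About 240 g. White plastic, grey top, loose, upright on the counter at the start; round and straight-sided, any grasp yaw will do. Origin at the centre of its underside, z up. Grip about 60 mm above the underside.
- jar: The shortest: a jar with a full-width lid, 68 mm tall, 52 mm in diameter all the way up. About 150 g. White plastic, grey top, loose, upright on the counter at the start; round and straight-sided, any grasp yaw will do. Origin at the centre of its underside, z up. Grip about 34 mm above the underside.
- coaster_a: One of four identical grey drip coasters, 80 mm across, 4 mm thick, fixed in a row (about 88 mm apart, a few mm out of line) on the white ledge, a fixed board 530 mm long, 110 mm deep and 40 mm high; which letter is where in the row varies. Origin at the centre of its underside, on the ledge's top; its top face is 4 mm higher, 44 mm above the counter.
- coaster_b: One of four identical grey drip coasters, 80 mm across, 4 mm thick, fixed in a row (about 88 mm apart, a few mm out of line) on the white ledge, a fixed board 530 mm long, 110 mm deep and 40 mm high; which letter is where in the row varies. Origin at the centre of its underside, on the ledge's top; its top face is 4 mm higher, 44 mm above the counter.
- coaster_c: One of four identical grey drip coasters, 80 mm across, 4 mm thick, fixed in a row (about 88 mm apart, a few mm out of line) on the white ledge, a fixed board 530 mm long, 110 mm deep and 40 mm high; which letter is where in the row varies. Origin at the centre of its underside, on the ledge's top; its top face is 4 mm higher, 44 mm above the counter.
- coaster_d: One of four identical grey drip coasters, 80 mm across, 4 mm thick, fixed in a row (about 88 mm apart, a few mm out of line) on the white ledge, a fixed board 530 mm long, 110 mm deep and 40 mm high; which letter is where in the row varies. Origin at the centre of its underside, on the ledge's top; its top face is 4 mm higher, 44 mm above the counter.
- lint_bin: Lint bin: round, dark metal, its bright steel domed lid has a slot, 70 mm in diameter, 153 mm tall, fixed on one end of the ledge (either end), in line with the coasters, 88 mm from the centre of the nearest. A small blue coin dish (64 mm across, 22 mm high) is fixed at the other end. Origin at the centre of its underside, on the ledge's top.
- spray: Amber spray bottle, black trigger head, a bystander among the containers: 56 mm in diameter, 161 mm tall; the head reaches 45 mm to its -x side and 27 mm to its +x side. Origin at the centre of its underside, z up. Not to be moved. A small clear measuring cup (58 mm across, 45 mm high), not listed, also stands among the containers.

How it is judged:
By the outcome, as a careful person would: the job done as asked, in the order asked, and still so for the second after the job is handed in, with the robot touching nothing.
It also fails if it takes over 99 s, if anything falls off the work surface, if the arm or the gripper's body presses on something with over 40 N, if the wrist force passes 120 N, or if a joint passes its speed limit or range.

### The arm

A 7-joint arm with a two-finger parallel gripper is mounted at the origin on the work surface. World frame = base frame: x ahead of the robot, y to its left, z up, the work surface at z = 0. Lengths are in m, angles in rad, forces in N, time in s.
With the tool pointing down it reaches from about 0.4 to 0.9 m from the base axis. Payload 5.5 kg.
Tool frame: the origin (TCP) lies midway between the tips of the shut fingers; the grasp point (between the pads) lies 19 mm behind it (manip.grip_depth is the distance from the TCP to the grasp point, in m); z points along the fingers, y is the line along which they close (so a half turn about z gives the same grasp; the last joint's range is limited). The gripper opens to 92 mm and grips with 3 to 60 N. Pads are 19 mm wide; open, the fingers measure 130 mm over their backs; the gripper's body (75 mm by 190 mm) begins 47 mm behind the grasp point.
Start: joints at [1.593, 0.501, -0.427, 1.55, 0.221, 1.138, -0.21], TCP at [0.155, -0.631, 0.227] pointing down, gripper open.
Joint ranges: [-2.88, 2.88], [-0.31, 2.03], [-1.54, 1.56], [0.2, 2.42], [-1.41, 4.55], [0.19, 2.02], [-2.57, 2.57]. Speed limits (rad/s): [2.57, 2.57, 3.14, 3.14, 3.14, 3.14, 3.14].

### API

Orientations are given as a unit quaternion [x, y, z, w].
In Python, from bench import manip, effector, viewer gives the robot as it stands. Calls block until the motion is done:
- manip.move_pose(position, orientation): joint-space move of the TCP to a pose.
- manip.servo_line(position, ori=None, vel=0.15): straight line of the TCP; ori=None keeps the orientation; vel is the mean speed in m/s.
- manip.movej(angles): joint-space move.
- effector.open_jaws() and effector.close(f_grip=None): open the fingers fully, or close them until they stop; f_grip is the grip in N (None keeps the last).
- manip.sleep(seconds).
- manip.solve_ik(position, orientation): joint angles nearest the present ones, or None.
- viewer.get_image(name): name is "scene" or "top"; returns the picture (420x560x3 uint8, red, green, blue); there is no depth.
- viewer.get_calibration(name): a dict with "vfov" (degrees; the focal length in pixels is half the picture's height over the tangent of half this angle, whatever the lens; pixels are square), "cx", "cy" (the principal point, pixels), "dist_coeffs" ([k1, k2, p1, p2, k3] as OpenCV has them; the pictures are not rectified), "eye" and "attitude" of the camera in the world. Camera axes: x right, y down, z forward; pixel columns grow to the right and rows downward; lengths in m; the calibration is good to about 2 mm. A picture is of the moment at which its call begins. get_calibration takes no time and is no camera call.
A pose or a line that the arm cannot do raises manip.PlanningError and nothing moves.
- manip.hand_in(): hands the job in; it is judged then, once.
Readings, each from a call of its own:
- manip.current_clock(): time.
- manip.current_q(): joint angles.
- manip.current_joint_velocities(): joint speeds.
- manip.current_tau(): joint torques, N m.
- manip.current_tool_pos(): TCP position.
- manip.current_tcp_rot(): TCP orientation.
- manip.current_force(): force on the tool from outside, world axes, zero at the start.
- manip.current_wrist_torque(): the same for the moment, N m.
- manip.current_finger_gap(): finger opening in m.
- manip.current_gripper_force(): force on a finger pad.
Only numpy, scipy, OpenCV 4.12 (cv2) and the standard library are available. Lean on these libraries where they do the work, as an engineer would, in place of code of your own. Each camera call takes 0.05 s, during which the arm holds its last target. There are 200 camera calls.

## Working session

There is one attempt and no reset: what is moved stays moved. The work goes in short steps, each a Python script; the robot and the scene stay as the last script left them, time stands still between calls to the robot, and variables do not carry over. Pictures are saved under pics/ and viewed, at most 14 in all, crops included, and the job is handed in when it is done.

```bash
mkdir -p pics; ls; python3 - <<'E'
from bench import manip, effector, viewer
import cv2
for n in("scene","top"):
    print(n,viewer.get_calibration(n))
    cv2.imwrite(f"pics/{n}0.png",viewer.get_image(n)[:,:,::-1])
print(manip.current_clock(),manip.current_tool_pos(),manip.current_tcp_rot(),manip.current_finger_gap(),manip.grip_depth)
E
```

```text
pics
scene {'vfov': 43.401416291567855, 'cx': 289.36268039682324, 'cy': 213.36044550920207, 'dist_coeffs': array([-0.12041885,  0.        ,  0.        ,  0.        ,  0.        ]), 'eye': array([ 1.37883051, -0.09105893,  1.11577067]), 'attitude': array([ 0.70733866,  0.62404508, -0.22617826, -0.24307028])}
top {'vfov': 49.95391700273521, 'cx': 272.1068331663116, 'cy': 213.0883940718794, 'dist_coeffs': array([-0.03073329,  0.        ,  0.        ,  0.        ,  0.        ]), 'eye': array([0.33147779, 0.01333136, 1.05846361]), 'attitude': array([-0.67514086,  0.72978336, -0.07790582,  0.07437573])}
0.1 [ 0.15484177 -0.63064357  0.22578047] [ 9.92759244e-01  1.20118003e-01 -5.99927041e-05 -8.63212871e-04] 0.0915829450966962 0.0188
```

View pics/scene0.png

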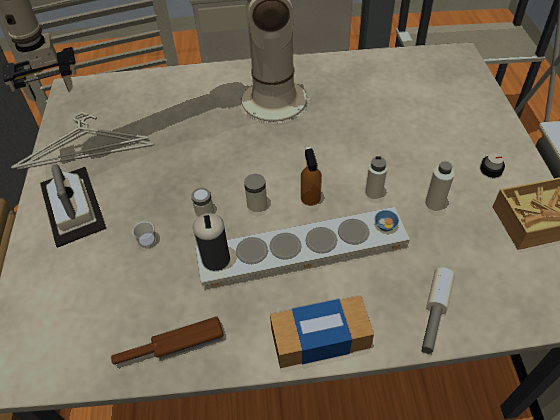

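View pics/top0.png

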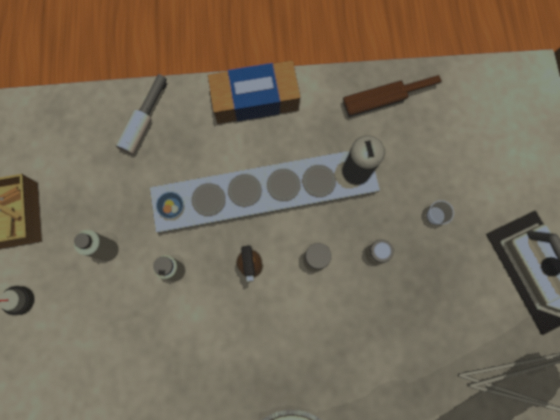

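The scene view shows the bin at (212,245), coasters at (252,250), (285,245), (321,239) and (353,231), and the dish at (386,221). The containers are at (202,200), (256,193), (376,178) and (440,187), with the spray at (311,185) and the cup at (145,235). In the top view, left is +y. There the bottle is at (88,242), flask (165,266), spray (250,262), canister (317,256), jar (379,250) and cup (438,214). I'll zoom in to get the edges.

```bash
python3 - <<'E'
import cv2,numpy as np
t=cv2.imread("pics/top0.png");s=cv2.imread("pics/scene0.png")
a=cv2.resize(t[135:290,60:460],(800,310),interpolation=cv2.INTER_CUBIC)
b=cv2.resize(s[145:290,120:480],(720,290),interpolation=cv2.INTER_CUBIC)
o=np.zeros((600,800,3),np.uint8);o[:310]=a;o[310:,:720]=b
cv2.imwrite("pics/crop0.png",o)
def hsv(im,u,v):return cv2.cvtColor(im,cv2.COLOR_BGR2HSV)[v,u]
for p in[(88,242),(84,240),(165,266),(162,268),(317,256),(310,250),(379,250),(208,199),(283,184),(200,215),(220,250)]:print(p,hsv(t,*p))
E
```

```text
(88, 242) [26 25 70]
(84, 240) [19 30 95]
(165, 266) [ 22  28 100]
(162, 268) [21 27 95]
(317, 256) [ 20  29 104]
(310, 250) [ 25  28 102]
(379, 250) [108  30 151]
(208, 199) [27 26 97]
(283, 184) [22 28 99]
(200, 215) [106  24 136]
(220, 250) [ 22  44 128]
```

View pics/crop0.png

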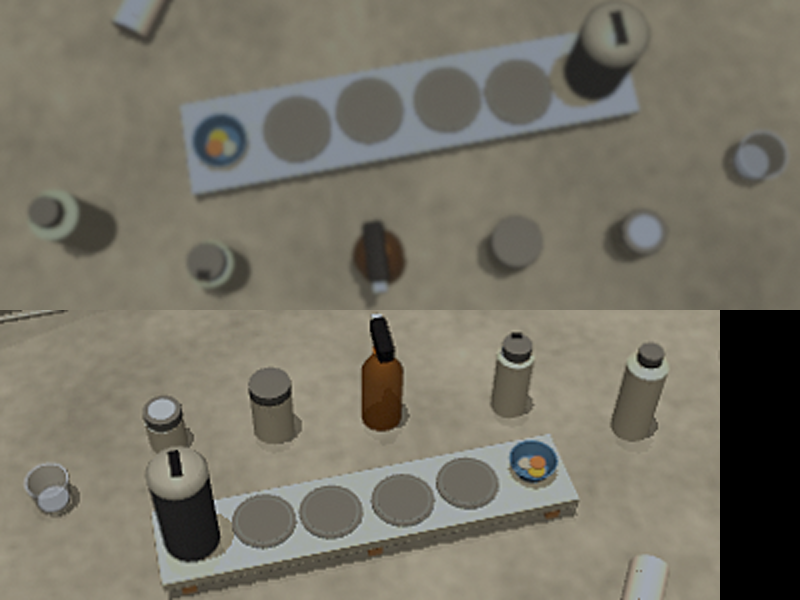

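The crop confirms all four containers. The jar at (379,250) has a white disc on its lid. Next I'll segment the lids and coasters in both views and triangulate them.

```bash
cat > vis.py <<'E'
import cv2,numpy as np
from scipy.spatial.transform import Rotation as R
from bench import viewer
def ray(name,uv):
    c=viewer.get_calibration(name);f=210/np.tan(np.radians(c["vfov"])/2)
    K=np.array([[f,0,c["cx"]],[0,f,c["cy"]],[0,0,1]])
    p=cv2.undistortPoints(np.array([[uv]],float),K,c["dist_coeffs"])[0,0]
    d=R.from_quat(c["attitude"]).apply([p[0],p[1],1]);return c["eye"],d/np.linalg.norm(d)
def plane(name,uv,z):
    e,d=ray(name,uv);return e+d*(z-e[2])/d[2]
def tri(ua,ub):
    (e1,d1),(e2,d2)=ray("top",ua),ray("scene",ub)
    s=np.linalg.lstsq(np.c_[d1,-d2],e2-e1,rcond=None)[0]
    a,b=e1+s[0]*d1,e2+s[1]*d2;return (a+b)/2,np.linalg.norm(a-b)
def blob(im,uv,tol,r=30):
    "flood fill about a seed; ellipse of the hull: centre, axes"
    m=np.zeros((im.shape[0]+2,im.shape[1]+2),np.uint8)
    lab=cv2.cvtColor(im,cv2.COLOR_BGR2LAB)
    cv2.floodFill(lab,m,tuple(map(int,uv)),0,(tol,8,8),(tol,8,8),4|cv2.FLOODFILL_FIXED_RANGE|cv2.FLOODFILL_MASK_ONLY|(255<<8))
    m=cv2.morphologyEx(m[1:-1,1:-1],cv2.MORPH_OPEN,np.ones((3,3),np.uint8))
    c=max(cv2.findContours(m,cv2.RETR_EXTERNAL,cv2.CHAIN_APPROX_NONE)[0],key=cv2.contourArea)
    return cv2.fitEllipse(cv2.convexHull(c)),c
E
cat > det.py <<'E'
from vis import *
import sys
t=cv2.imread("pics/top0.png");s=cv2.imread("pics/scene0.png")
seeds=dict(bottle=((83,241),(445,166),10,14),flask=((166,264),(378,163),12,14),canister=((317,256),(255,181),11,14),jar=((381,251),(201,196),20,25),
 c1=((319,181),(252,250),14,14),c2=((283,184),(285,245),14,14),c3=((245,190),(321,239),14,14),c4=((208,199),(353,231),14,14))
O=[]
for k,(a,b,ta,tb) in seeds.items():
    ea,ca=blob(t,a,ta);eb,cb=blob(s,b,tb)
    p,g=tri(ea[0],eb[0]);print(k,p.round(4),"gap %.4f"%g,np.round(ea[0]+ea[1],1),np.round(eb[0]+eb[1],1))
    for im,c in((t,ca),(s,cb)):cv2.drawContours(im,[c],-1,(0,0,255),1)
a=cv2.resize(t[135:290,60:460],(800,310),interpolation=cv2.INTER_NEAREST)
b=cv2.resize(s[145:290,120:480],(720,290),interpolation=cv2.INTER_NEAREST)
o=np.zeros((600,800,3),np.uint8);o[:310]=a;o[310:,:720]=b
cv2.imwrite("pics/seg0.png",o)
E
python3 det.py
```

```text
bottle [0.5051 0.3964 0.1523] gap 0.0023 [ 81.  239.6  12.7  14.5] [445.6 165.2   7.5  12.1]
flask [0.4444 0.2378 0.1253] gap 0.0027 [162.1 264.7  16.8  19.2] [378.5 161.3  10.4  13.7]
canister [ 0.4439 -0.09    0.0971] gap 0.0036 [318.6 254.4  24.5  28.4] [254.4 180.9  14.8  21. ]
jar [ 0.4454 -0.2348  0.0682] gap 0.0020 [382.  250.3  15.6  16.1] [200.4 194.2   9.5  13.4]
c1 [ 0.6231 -0.116   0.0431] gap 0.0054 [320.1 180.5  31.3  37.4] [251.4 249.8  25.6  30.8]
c2 [ 0.6198 -0.0303  0.0416] gap 0.0027 [283.2 184.8  32.   32.8] [285.1 245.3  25.6  31.1]
c3 [0.6138 0.0614 0.0421] gap 0.0027 [244.3 190.1  32.   33.1] [321.1 239.3  24.6  31.2]
c4 [0.5982 0.1465 0.0425] gap 0.0029 [208.3 199.4  32.3  33.5] [353.3 230.7  23.8  30.5]
```

View pics/seg0.png

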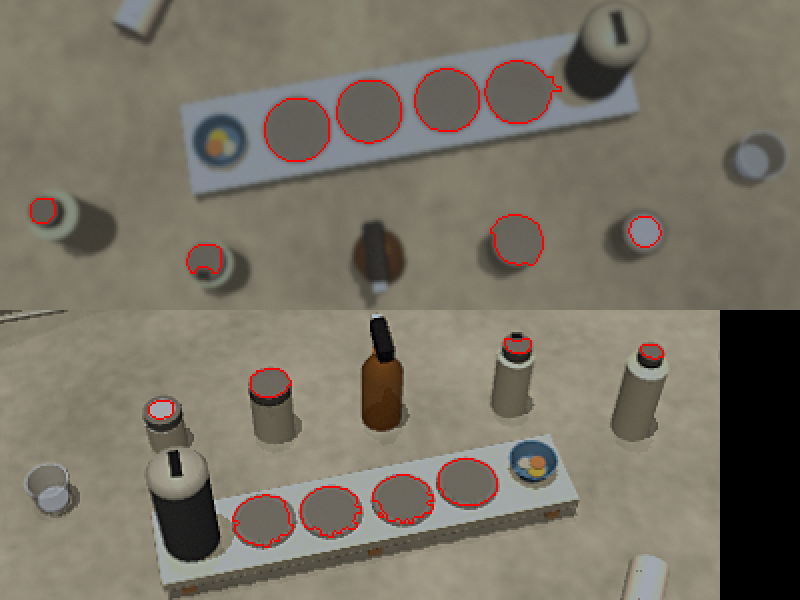

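Segmentation is good apart from a small leak on c1 in the top view and the flask's flip notch. I'll clean those up and check each view against known-height planes.

```bash
sed -i 's/def blob(im,uv,tol,r=30)/def blob(im,uv,tol,k=3)/; s/np.ones((3,3),np.uint8))$/cv2.getStructuringElement(cv2.MORPH_ELLIPSE,(k,k)))/' vis.py
python3 - <<'E'
from vis import *
t=cv2.imread("pics/top0.png");s=cv2.imread("pics/scene0.png")
C=[]
for a,b in(((319,181),(252,250)),((283,184),(285,245)),((245,190),(321,239)),((208,199),(353,231))):
    ea,eb=blob(t,a,14,9)[0],blob(s,b,16,9)[0]
    p,g=tri(ea[0],eb[0]);C.append(p);print(p.round(4),round(g,4),plane("top",ea[0],.044)[:2].round(4),plane("scene",eb[0],.044)[:2].round(4),np.round(ea[1]+eb[1],1))
C=np.array(C);print(np.linalg.norm(np.diff(C[:,:2],axis=0),axis=1).round(4))
for k,a,b,h in(("bottle",(81,239.6),(445.6,165.2),.152),("flask",(163.6,265.3),(378.5,161.6),.124),("canister",(318,255),(254.4,180.9),.096),("jar",(382,250.3),(200.4,194.2),.068)):
    print(k,tri(a,b)[0].round(4),plane("top",a,h)[:2].round(4),plane("scene",b,h)[:2].round(4))
# spray body / head (top view), bin and dish by colour
h=cv2.cvtColor(t,cv2.COLOR_BGR2HSV)
E
```

```text
[ 0.6232 -0.115   0.0432] 0.0023 [ 0.6229 -0.1161] [ 0.624  -0.1139] [31.8 34.2 25.2 30.7]
[ 0.6198 -0.0303  0.0424] 0.0026 [ 0.6192 -0.0315] [ 0.621  -0.0291] [31.8 32.9 25.  31.3]
[0.6138 0.0612 0.0422] 0.0022 [0.6131 0.0601] [0.6151 0.0621] [31.9 33.1 24.7 30.7]
[0.5983 0.1467 0.0418] 0.003 [0.5975 0.1449] [0.5999 0.1477] [32.1 33.4 24.2 30.3]
[0.0848 0.0917 0.0868]
bottle [0.5051 0.3964 0.1522] [0.505  0.3953] [0.5046 0.3977]
flask [0.4434 0.2369 0.123 ] [0.4429 0.2337] [0.4439 0.2395]
canister [ 0.4429 -0.0894  0.0959] [ 0.4428 -0.0907] [ 0.4432 -0.0882]
jar [ 0.4453 -0.2348  0.0683] [ 0.4452 -0.2359] [ 0.4454 -0.2337]
```

```bash
cat > job.py <<'E'
import numpy as np
from bench import manip,effector
OBJ=dict(bottle=(.5051,.3964,.112,.0),flask=(.4434,.2369,.084,.0),canister=(.4429,-.0894,.060,.0),jar=(.4453,-.2348,.034,.0))
CO=dict(bottle=(.6232,-.1150),flask=(.6198,-.0303),canister=(.6138,.0612),jar=(.5983,.1467))
GD=manip.grip_depth
def quat(deg):  # tool down; tool y = (sin, -cos) of deg
    a=np.radians(deg)/2;return np.array([np.cos(a),np.sin(a),0,0])
E
python3 - <<'E'
from job import *
for d in(95.5,-84.5):
    for k,(x,y,g,_) in OBJ.items():
        for nm,(X,Y,z) in dict(pick=(x,y,g-GD),pickhi=(x,y,.36),hi=(*CO[k],.36),place=(*CO[k],.044+g-GD)).items():
            q=manip.solve_ik([X,Y,z],quat(d));print(d,k,nm,None if q is None else np.round(q,2))
E
```

```text
95.5 bottle pick [ 0.08  1.06 -1.31  1.66  1.07  1.3  -1.34]
95.5 bottle pickhi [ 0.06  0.68 -1.3   1.38  0.65  1.55 -1.08]
95.5 bottle hi [ 0.85  0.55 -1.08  1.41  0.48  1.47 -0.13]
95.5 bottle place [ 0.83  0.78 -1.03  1.66  0.72  1.14 -0.3 ]
95.5 flask pick [ 0.4   0.93 -1.3   2.02  1.04  1.1  -1.3 ]
95.5 flask pickhi [ 0.53  0.29 -1.29  1.72  0.29  1.35 -0.71]
95.5 flask hi [ 0.83  0.66 -1.34  1.44  0.64  1.54 -0.38]
95.5 flask place [ 0.67  0.77 -0.97  1.71  0.72  1.06 -0.44]
95.5 canister pick [ 0.8   0.56 -0.79  2.15  0.64  0.68 -0.34]
95.5 canister pickhi [ 1.54  0.18 -1.53  1.82  0.19  1.32  0.07]
95.5 canister hi [ 0.71  0.7  -1.42  1.45  0.69  1.57 -0.57]
95.5 canister place [ 0.41  0.71 -0.77  1.73  0.6   0.95 -0.51]
95.5 jar pick [ 1.03  0.67 -0.75  2.04  0.71  0.71 -0.08]
95.5 jar pickhi [ 1.33  0.2  -1.02  1.72  0.18  1.32  0.37]
95.5 jar hi [ 0.54  0.62 -1.3   1.45  0.6   1.51 -0.65]
95.5 jar place [ 0.3   0.78 -0.82  1.75  0.69  0.94 -0.72]
-84.5 bottle pick [ 0.08  1.06 -1.31  1.66  1.07  1.3   1.8 ]
-84.5 bottle pickhi [ 0.06  0.68 -1.3   1.38  0.65  1.55  2.06]
-84.5 bottle hi [-0.55  0.51  1.03  1.46 -0.44  1.42 -2.55]
-84.5 bottle place [-0.59  0.84  1.13  1.71 -0.83  1.15 -2.26]
-84.5 flask pick [ 0.4   0.93 -1.3   2.02  1.04  1.1   1.84]
-84.5 flask pickhi [ 0.53  0.29 -1.29  1.72  0.29  1.35  2.43]
-84.5 flask hi [-0.8   0.6   1.27  1.49 -0.57  1.47 -2.57]
-84.5 flask place [-0.6   0.71  0.87  1.75 -0.64  0.98 -2.52]
-84.5 canister pick [-0.43  0.52  0.68  2.19 -0.57  0.61 -2.38]
-84.5 canister pickhi None
-84.5 canister hi [-1.    0.78  1.53  1.5  -0.78  1.59 -2.55]
-84.5 canister place [-0.88  0.91  1.13  1.78 -0.93  1.09 -2.46]
-84.5 jar pick [-0.11  0.65  0.68  2.08 -0.68  0.65 -2.01]
-84.5 jar pickhi [-0.57  0.16  1.13  1.77 -0.15  1.31 -2.45]
-84.5 jar hi [ 0.54  0.62 -1.3   1.45  0.6   1.51  2.49]
-84.5 jar place [ 0.53  1.1  -1.31  1.74  1.13  1.26  2.17]
```

```bash
cat >> job.py <<'E'
Q=quat(95.5)
def pick(k,zhi,approach=True):
    x,y,g,_=OBJ[k]
    if approach: manip.move_pose([x,y,zhi],Q)
    manip.servo_line([x,y,g-GD+.0],vel=.2)
    effector.close(f_grip=30)
    print(k,"gap",manip.current_finger_gap(),"F",manip.current_gripper_force(),"t",manip.current_clock(),manip.current_tool_pos())
    manip.servo_line([x,y,zhi],vel=.25)
    print("lifted gap",manip.current_finger_gap(),"f",np.round(manip.current_force(),2))
def place(k,zhi,via=None):
    x,y=CO[k];g=OBJ[k][2]
    manip.move_pose([x,y,zhi],Q)
    z=.044+g-GD
    manip.servo_line([x,y,z+.006],vel=.2)
    f0=manip.current_force()[2]
    for dz in(.003,.002,.001,.0,-.001,-.002):
        manip.servo_line([x,y,z+dz],vel=.03);df=manip.current_force()[2]-f0
        if df>2:break
    print("set dz",dz,"df",round(df,2),manip.current_tool_pos().round(4),"t",manip.current_clock())
def release(k,zhi):
    x,y=CO[k];effector.open_jaws();manip.servo_line([x,y,zhi],vel=.25);print("t",manip.current_clock())
E
python3 - <<'E'
from job import *
p=np.array(manip.current_tool_pos());p[2]=.36
manip.servo_line(p,vel=.25);print(manip.current_clock())
pick("bottle",.36);print(manip.current_q().round(2),manip.current_clock())
E
```

```text
0.7833
bottle gap 0.05336736246184185 F 29.939511227421463 t 6.725 [0.50501052 0.39644476 0.09319602]
lifted gap 0.053116423559743234 f [ 0.04 -0.42 -2.25]
[ 0.06  0.68 -1.3   1.38  0.65  1.55 -1.08] 7.9417
```

```bash
python3 - <<'E'
from job import *
from bench import viewer
import cv2
place("bottle",.36);release("bottle",.36)
pick("flask",.30)
a=viewer.get_image("top");b=viewer.get_image("scene")
cv2.imwrite("pics/t1.png",a[:,:,::-1]);cv2.imwrite("pics/s1.png",b[:,:,::-1])
import numpy as np
o=np.zeros((300,800,3),np.uint8)
o[:,:400]=cv2.resize(a[130:280,220:420],(400,300));o[:,400:]=cv2.resize(b[160:310,180:380],(400,300))
cv2.imwrite("pics/v1.png",o[:,:,::-1])
E
```

```text
set dz -0.001 df 7.3 [ 0.6234 -0.1149  0.1371] t 12.325
t 14.1667
flask gap 0.04923266092276642 F 29.92704180709552 t 17.7167 [0.44328636 0.23690179 0.06518005]
lifted gap 0.049160059142729834 f [ 0.    0.68 -2.81]
```

View pics/v1.png

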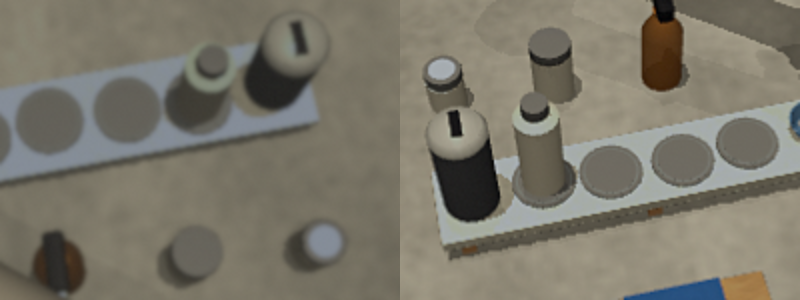

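The bottle stands upright on the coaster next to the bin. Its cap is at about (326,161) in the top view and (247,212) in the scene view. I'll measure the offset with the cap.

```bash
python3 - <<'E'
from vis import *
t=cv2.imread("pics/t1.png");s=cv2.imread("pics/s1.png")
a=blob(t,(326,160),12)[0];b=blob(s,(247,210),14)[0]
print(a,b,tri(a[0],b[0]),plane("top",a[0],.196),plane("scene",b[0],.196))
E
```

```text
((326.49737548828125, 159.40194702148438), (12.897300720214844, 15.572232246398926), 124.92351531982422) ((251.16708374023438, 204.33506774902344), (17.90049934387207, 26.763463973999023), 40.7109489440918) (array([ 0.61728038, -0.10740778,  0.21127789]), np.float64(0.012645907180120201)) [ 0.62192104 -0.11604496  0.196     ] [ 0.60575397 -0.10132857  0.196     ]
```

In the same top view, the cap at (.6219,-.1160) sits about 1 mm from the coaster centre at (.6229,-.1161); the scene mask leaked, so I'm ignoring it. Next are the other three.

```bash
python3 - <<'E'
from job import *
place("flask",.31);release("flask",.31)
pick("canister",.28);place("canister",.28);release("canister",.28)
E
```

```text
set dz -0.001 df 8.04 [ 0.6199 -0.0301  0.1092] t 22.5
t 24.3083
canister gap 0.05597735012734594 F 30.000547617673874 t 27.1 [ 0.44255488 -0.08965137  0.04124811]
lifted gap 0.055983071973552734 f [-0.55 -0.38 -2.58]
set dz -0.001 df 9.74 [0.614  0.0613 0.0853] t 31.4917
t 33.1917
```

```bash
python3 - <<'E'
from job import *
from bench import viewer
import cv2
pick("jar",.28);place("jar",.28);release("jar",.28)
manip.move_pose([.45,-.45,.32],Q)
a=viewer.get_image("top");b=viewer.get_image("scene");print(manip.current_clock())
cv2.imwrite("pics/t2.png",a[:,:,::-1]);cv2.imwrite("pics/s2.png",b[:,:,::-1])
o=np.zeros((600,800,3),np.uint8)
o[:310]=cv2.resize(a[135:290,60:460],(800,310));o[310:,:720]=cv2.resize(b[145:290,120:480],(720,290))
cv2.imwrite("pics/v2.png",o[:,:,::-1])
E
```

```text
jar gap 0.051104413578904155 F 29.97057722270256 t 36.6667 [ 0.44505036 -0.23486554  0.01514857]
lifted gap 0.05102336553353927 f [-0.21  0.13 -2.  ]
set dz -0.001 df 6.72 [0.5984 0.1468 0.0591] t 41.8667
t 43.725
46.025
```

View pics/v2.png

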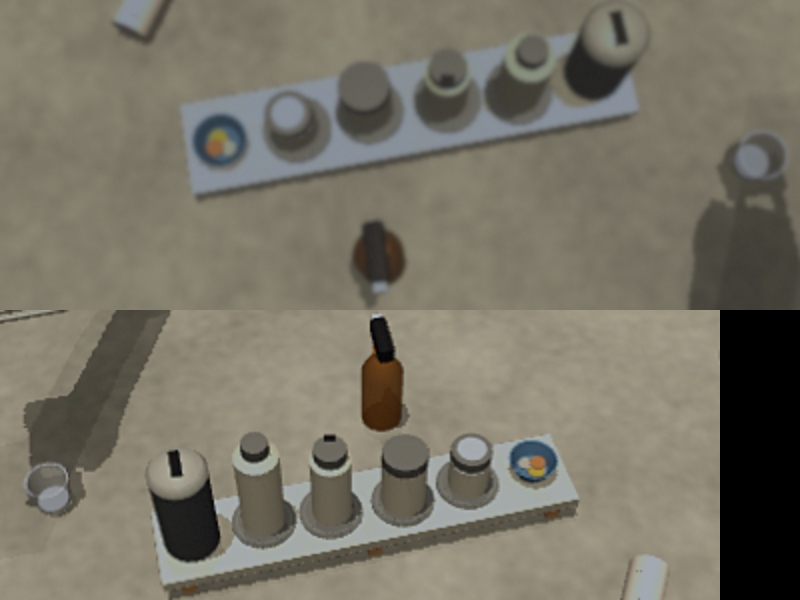

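All four stand upright in the right order, and the spray (250,262) hasn't moved. I'll check the centring by comparing lid centres with coaster centres within the same camera.

```bash
python3 - <<'E'
from vis import *
t=cv2.imread("pics/t2.png");s=cv2.imread("pics/s2.png")
ct=dict(bottle=(.6229,-.1161),flask=(.6192,-.0315),canister=(.6131,.0601),jar=(.5975,.1449));cs=dict(bottle=(.624,-.1139),flask=(.621,-.0291),canister=(.6151,.0621),jar=(.5999,.1477))
for k,u,v,h,ta,tb in(("bottle",(326,160),(247,208),.196,12,8),("flask",(284,166),(285,215),.168,12,8),("canister",(241,177),(323,218),.14,11,8),("jar",(206,192),(355,216),.112,20,25)):
    a,b=blob(t,u,ta)[0],blob(s,v,tb)[0]
    print(k,((plane("top",a[0],h)[:2]-ct[k])*1e3).round(1),((plane("scene",b[0],h)[:2]-cs[k])*1e3).round(1),np.round(a[0]+a[1]+b[0]+b[1],1),tri(a[0],b[0])[0].round(3))
E
```

```text
bottle [-0.8  0.2] [-0.7  0.8] [326.4 159.3  12.8  15.9 246.5 210.8  10.1  12.8] [ 0.622 -0.115  0.195]
flask [0.8 1.9] [0.4 1.2] [283.5 167.8  17.7  19.4 284.4 214.   11.8  16.5] [ 0.62  -0.029  0.167]
canister [ 2.2 -0.5] [0.7 0.2] [241.5 177.2  23.2  25.  322.3 215.7  17.4  22.8] [0.616 0.061 0.14 ]
jar [2.3 0.7] [-0.2  0.4] [203.4 190.8  15.4  16.2 355.7 214.1  10.9  14.6] [0.6   0.147 0.112]
```

All are within about 2 mm and upright, so I'm handing in.

```bash
python3 -c "
from bench import manip
print(manip.hand_in(),manip.current_clock())"
```

```text
the job is handed in; nothing more can be done
the job is handed in; nothing more can be done
```

The job is handed in at about 46 s, with no verdict shown: bottle, flask, canister and jar stand upright in that order from the lint bin to the coin dish, each within about 2 mm of its coaster's centre by the camera images, and the spray bottle was not touched.

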